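# Make up two mushroom grow kits

### The arm

A 7-joint arm with a two-finger parallel gripper is mounted at the origin on the work surface. World frame = base frame: x ahead of the robot, y to its left, z up, the work surface at z = 0. Lengths are in mm, angles in rad, forces in N, time in s.
With the tool pointing down it reaches from about 400 to 875 mm from the base axis. Payload 6.5 kg.
Tool frame: the origin (TCP) lies midway between the tips of the shut fingers; the grasp point (between the pads) lies 19 mm behind it; z points along the fingers, y is the line along which they close (so a half turn about z gives the same grasp; the last joint's range is limited). The gripper opens to 88 mm and grips with 3 to 60 N. Pads are 18 mm wide; open, the fingers measure 123 mm over their backs; the gripper's body (75 mm by 187 mm) begins 45 mm behind the grasp point.
Start: joints at [-1.222, 0.536, -0.004, 1.538, 0.003, 1.067, -0.071], TCP at [261.949, 594.872, 238.716] pointing down, gripper open.
Joint ranges: [-2.7, 2.7], [-0.37, 2.16], [-1.27, 1.26], [0.24, 2.4], [-1.31, 4.45], [0.19, 1.91], [-2.76, 2.76]. Speed limits (rad/s): [2.39, 2.39, 3.14, 3.14, 3.14, 3.14, 3.14].

### API

Orientations are given as a unit quaternion [w, x, y, z].
In Python, from station import r, eyes, ticket gives the robot as it stands.
- The arm moves only by the tool drive_tool, never from a script. Its argument "moves" is a list of rows, each a list of 5 numbers: the shift along the tool's x, y, z in fractions of the full range, 1 being 0.75 m, then the turn about the tool's z in parts of the range, where 1.0 means 90 degrees, then the opening, from 0 (shut) to 1 (fully open). In form: [[dx, dy, dz, yaw, jaw], ...]. A call has 1 to 20 rows; each row is the pose to reach, as a shift and turn from the pose commanded when the call began, along the tool's axes at that moment; what a row does not reach only later rows make up. A row lasts 1/12 s, in which the tool goes at most 41.7 mm and 7.16 degrees, less where a joint would pass 70% of its speed; a pose out of reach is approached as far as the arm can. Shift and turn numbers lie between -1 and 1, and a call with a number outside is refused. A call with a gripper value outside its range is refused whole. The fingers move at their own pace and stop on an object; "grip_force" is the grip in N (left out, the last holds). Time passes only in rows, so rows that repeat a pose let the fingers close. It gives the time, the measured TCP pose, the force, the opening and the grip force at its end, in the units of the state.
- r.read_state(): the state, without advancing time (a new reading comes with each control period).
- eyes.get_image(name): name is "scene" or "top" or "wrist"; returns the picture (420x560x3 uint8, red, green, blue); there is no depth.
- eyes.camera_info(name): a dict with "intrinsics" (3x3 intrinsics, pixels), "dist" ([k1, k2, p1, p2, k3] as OpenCV has them; the pictures are not rectified), "world_from_camera" (4x4, takes a point from camera to world coordinates); the wrist camera has in their place "hand_eye" (4x4, takes a point from camera to tool coordinates, whose origin is the TCP and whose axes are the flange's). Camera axes: x right, y down, z forward; pixel columns grow to the right and rows downward; lengths in mm; the calibration is good to about 2 mm. A picture is of the moment at which its call begins: read the wrist's pose just before it. camera_info takes no time and is no camera call.
- ticket.finish_job(): hands the job in; it is judged then, once.
The state is a dict: "time": time; "joint_positions": joint angles; "joint_velocities": joint speeds; "tau": joint torques, N m; "position": TCP position; "orientation": TCP orientation; "wrist_force": force on the tool from outside, world axes, zero at the start; "torque": the same for the moment, N m; "finger_gap": opening from 0.0 (shut) to 1.0 (fully open); "grip_force": force on a finger pad.
Only numpy, scipy, OpenCV 4.12 (cv2) and the standard library are available. Lean on these libraries where they do the work, as an engineer would, in place of code of your own. Each camera call takes 0.05 s, during which the arm holds its last target. There are 200 camera calls.

### The job

Make up two grow kits: the yellow-lidded spawn jar and the dial hygrometer go in the blue crate, the red-lidded spawn jar and the orange thermometer in the green crate. In each crate stand the glass jar upright on the round cork pad with its whole base on the pad, setting it down rather than dropping it, and lay the instrument flat and face up on the floor of the bare pocket. Leave the white-lidded jar and the mushroom standing where they are.

Things in the scene. Friction and masses are not known exactly. Their poses are not given: they have to be found in the camera images.
- yellow_jar: Small squat glass spawn jar with a yellow lid (the glass is 50 mm across and 43 mm high, straight-sided to 38 mm, filled with tan grain; lid 52 mm across, 15 mm high, top at 58 mm), 0.10 to 0.20 kg, standing upright loose on the table. Origin: centre of its underside, z up along the jar.
- red_jar: Small squat glass spawn jar with a red lid (the glass is 50 mm across and 43 mm high, straight-sided to 38 mm, filled with tan grain; lid 52 mm across, 15 mm high, top at 58 mm), 0.10 to 0.20 kg, standing upright loose on the table. Origin: centre of its underside, z up along the jar.
- white_jar: Spare glass spawn jar with a white lid, to be left alone (the glass is 50 mm across and 43 mm high, straight-sided to 38 mm, filled with tan grain; lid 52 mm across, 15 mm high, top at 58 mm), 0.10 to 0.20 kg, standing upright loose on the table. Origin: centre of its underside, z up along the jar.
- hygrometer: Dial hygrometer: black round puck, 52 mm across and 30 mm high, with a white dial face and red needle on top; 0.06 to 0.13 kg, lying face up on the table. Origin: centre of its underside, z up out of the dial.
- thermometer: Orange handheld thermometer, a bar 90 x 30 x 26 mm (x, y, z) with a small grey display and two buttons on its upper face; 0.08 to 0.17 kg, lying face up on the table. Origin: centre of its underside, x along its length, z up out of the display.
- mushroom: Brown-capped mushroom standing on its pale stem, 50 mm across, 42 mm high, loose, to be left alone. Origin: centre of its underside.
- blue_crate: Open blue crate, fixed, 195 x 135 mm, walls 35 mm high, 5 mm thick, floor 5 mm thick. Origin: centre of its underside, on the table; x along the long side, z up. A 5 mm cross wall at x = 0, rim high, makes two pockets, each 90 (x) x 125 (y) mm inside, centred at x = +47.5 and -47.5 mm. The +x pocket has a round cork pad, 80 mm across, 3 mm thick, fixed in its middle; the -x pocket is bare.
- green_crate: Open green crate, fixed, 195 x 135 mm, walls 35 mm high, 5 mm thick, floor 5 mm thick. Origin: centre of its underside, on the table; x along the long side, z up. A 5 mm cross wall at x = 0, rim high, makes two pockets, each 90 (x) x 125 (y) mm inside, centred at x = +47.5 and -47.5 mm. The +x pocket has a round cork pad, 80 mm across, 3 mm thick, fixed in its middle; the -x pocket is bare.
- blue_crate_pad (a point): Centre of the top face of the cork pad in the blue crate, 8 mm above the table, at x = +47.5 mm, y = 0 in the crate's frame.
- green_crate_pad (a point): Centre of the top face of the cork pad in the green crate, 8 mm above the table, at x = +47.5 mm, y = 0 in the crate's frame.
There are look-alikes about, which are no part of the job. Leave any purple or turquoise look-alike of the red_jar alone. Leave any purple look-alike of the yellow_jar alone.

How it is judged (in metres and radians):
At the end, for the whole second after the job is handed in: Each kit jar stands on its crate's pad, within 15 mm of centre and 0.1 rad of upright; each instrument lies face up (0.1 rad) on its crate's bare floor, origin inside the pocket; all released and at rest; the white jar and mushroom stand within 20 mm of their starts (horizontal distance between yellow_jar and blue_crate_pad below 0.015 m and z of yellow_jar in the frame of blue_crate between 0.003 and 0.013 m and angle between each of yellow_jar, hygrometer, red_jar, thermometer's own z axis and vertical below 0.1 rad and linear speed of each of yellow_jar, hygrometer, red_jar, thermometer below 0.02 m/s and angular speed of each of yellow_jar, hygrometer, red_jar, thermometer below 0.2 rad/s and contact force between each of yellow_jar, hygrometer, red_jar, thermometer and the fingers below 0.1 N and x of hygrometer in the frame of blue_crate between -0.0925 and -0.0025 m and y of hygrometer in the frame of blue_crate between -0.0625 and 0.0625 m and z of hygrometer in the frame of blue_crate between 0 and 0.01 m and horizontal distance between red_jar and green_crate_pad below 0.015 m and z of red_jar in the frame of green_crate between 0.003 and 0.013 m and x of thermometer in the frame of green_crate between -0.0925 and -0.0025 m and y of thermometer in the frame of green_crate between -0.0625 and 0.0625 m and z of thermometer in the frame of green_crate between 0 and 0.01 m and distance of each of white_jar, mushroom from where it was at the start of the episode below 0.02 m and angle between each of white_jar, mushroom's own z axis and vertical below 0.15 rad); the robot touches nothing.
It fails at once if the yellow-lidded glass jar is dropped or thrown: it moves faster than 0.7 m/s with no finger on it (a free fall of about 25 mm) (linear speed of yellow_jar above 0.7 m/s and contact force between yellow_jar and the fingers below 0.05 N).
It fails at once if the red-lidded glass jar is dropped or thrown: it moves faster than 0.7 m/s with no finger on it (a free fall of about 25 mm) (linear speed of red_jar above 0.7 m/s and contact force between red_jar and the fingers below 0.05 N).
It also fails if it takes over 115 s, if anything falls off the work surface, if the arm or the gripper's body presses on something with over 40 N, if the wrist force passes 120 N, or if a joint passes its speed limit or range.

## Working session

There is one attempt and no reset: what is moved stays moved. The work goes in short steps, Python scripts to look and compute and a tool call to move; the robot and the scene stay as the last step left them, time stands still between calls to the robot, and variables do not carry over. Pictures are saved under pics/ and viewed, at most 14 in all, crops included, and the job is handed in when it is done.

Besides the shell and the picture viewer there is one more tool, called after "Emit:" by a JSON object that holds its "api" and its "payload", one argument or row to a line. drive_tool: Moves the arm, as the interface text tells. Its arguments: {"type":"object","properties":{"moves":{"type":"array"},"grip_force":{"type":"number"}},"required":["moves"]}

```bash
mkdir -p pics; ls; python3 - <<'E'
from station import r, eyes, ticket
import cv2, numpy as np
np.set_printoptions(precision=3,suppress=True)
s=r.read_state(); print(s['time'],s['position'],s['orientation'],s['finger_gap'])
for n in ['top','scene']:
    cv2.imwrite(f'pics/{n}0.png',eyes.get_image(n)[:,:,::-1])
for n in ['top','scene','wrist']: print(n,eyes.camera_info(n))
E
```

```text
pics
0.0 [261.722 594.321 237.859] [-0.     0.206  0.979 -0.001] 1.0038460807370229
top {'intrinsics': array([[391.248,   0.   , 278.4  ],
       [  0.   , 391.248, 213.181],
       [  0.   ,   0.   ,   1.   ]]), 'dist': array([-0.089,  0.   ,  0.   ,  0.   ,  0.   ]), 'world_from_camera': array([[ -0.009,  -0.989,   0.145, 409.132],
       [ -0.999,   0.003,  -0.038,  15.622],
       [  0.038,  -0.145,  -0.989, 817.9  ],
       [  0.   ,   0.   ,   0.   ,   1.   ]])}
scene {'intrinsics': array([[460.714,   0.   , 277.834],
       [  0.   , 460.714, 211.444],
       [  0.   ,   0.   ,   1.   ]]), 'dist': array([-0.077,  0.   ,  0.   ,  0.   ,  0.   ]), 'world_from_camera': array([[ -0.827,   0.357,  -0.435, 945.183],
       [  0.563,   0.526,  -0.638, 631.452],
       [  0.002,  -0.772,  -0.636, 665.312],
       [  0.   ,   0.   ,   0.   ,   1.   ]])}
wrist {'intrinsics': array([[346.814,   0.   , 276.954],
       [  0.   , 346.814, 213.646],
       [  0.   ,   0.   ,   1.   ]]), 'dist': array([-0.022,  0.   ,  0.   ,  0.   ,  0.   ]), 'hand_eye': array([[   0.   ,   -0.947,   -0.321,   82.844],
       [   1.   ,    0.   ,   -0.   ,   -0.067],
       [   0.001,   -0.321,    0.947, -146.685],
       [   0.   ,    0.   ,    0.   ,    1.   ]])}
```

View pics/top0.png

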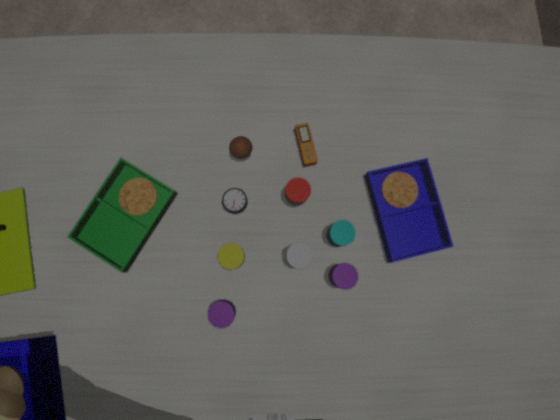

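View pics/scene0.png

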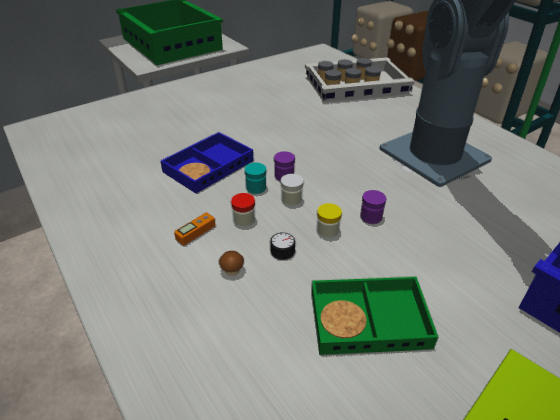

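Candidates (top view pixels): yellow lid (231,256), the only yellow one; red lid (298,190), the only red one. White jar is at (299,256), and the look-alikes are turquoise (342,233) and purple (344,276) and (221,313). Hygrometer (234,201), thermometer (306,145), mushroom (240,147). Green crate with pad at (138,196), blue crate with pad at (400,189); the big crates at the table edge and back are distractors.

```bash
cat > h.py <<'E'
import cv2, numpy as np
from station import r, eyes, ticket
from scipy.spatial.transform import Rotation as R
np.set_printoptions(precision=1,suppress=True)
def pose():
    s=r.read_state(); T=np.eye(4); T[:3,:3]=R.from_quat(np.roll(s['orientation'],-1)).as_matrix(); T[:3,3]=s['position']; return T
def grab(n):
    T=pose(); im=np.ascontiguousarray(eyes.get_image(n)); c=eyes.camera_info(n)
    W=c['world_from_camera'] if 'world_from_camera' in c else T@c['hand_eye']
    return im,(np.array(c['intrinsics']),np.array(c['dist']),np.array(W))
def rays(px,c):
    u=cv2.undistortPoints(np.float64(px).reshape(-1,1,2),c[0],c[1]).reshape(-1,2)
    return (c[2][:3,:3]@np.c_[u,np.ones(len(u))].T).T, c[2][:3,3]
def plane(px,c,z):
    d,o=rays(px,c); return o+d*((z-o[2])/d[:,2:])
def tri(p1,c1,p2,c2):
    (d1,),o1=rays([p1],c1); (d2,),o2=rays([p2],c2)
    a=np.linalg.lstsq(np.c_[d1,-d2],o2-o1,rcond=None)[0]
    A,B=o1+a[0]*d1,o2+a[1]*d2; return (A+B)/2,np.linalg.norm(A-B)
HSV=dict(yellow=((24,120,60),(34,255,255)),red=((0,190,90),(4,255,255)),orange=((8,170,60),(17,255,255)),
 green=((50,120,30),(75,255,255)),blue=((112,140,30),(125,255,255)),cork=((8,90,110),(18,190,255)))
def blobs(im,col,amin=60,box=None):
    m=cv2.inRange(cv2.cvtColor(im,cv2.COLOR_RGB2HSV),*HSV[col])
    cs=cv2.findContours(cv2.morphologyEx(m,cv2.MORPH_CLOSE,np.ones((3,3))),cv2.RETR_EXTERNAL,cv2.CHAIN_APPROX_NONE)[0]
    return [c[:,0] for c in sorted(cs,key=cv2.contourArea,reverse=True) if cv2.contourArea(c)>amin]
def cen(c): m=cv2.moments(c.reshape(-1,1,2)); return np.array([m['m10'],m['m01']])/m['m00']
E
python3 - <<'E'
from h import *
I={}
for n in ['top','scene']:
    im,c=grab(n); I[n]=(im,c); hsv=cv2.cvtColor(im,cv2.COLOR_RGB2HSV)
    P=dict(top=dict(y=(231,256),r=(298,190),th=(310,152),pg=(138,196),pb=(400,189),hy=(234,193),rim_g=(110,262),rim_b=(420,256)),
     scene=dict(y=(329,212),r=(243,201),th=(195,232),pg=(344,318),pb=(195,171),hy=(279,238),ys=(329,220)))[n]
    for k,(u,v) in P.items(): print(n,k,hsv[v,u],end=' ')
    print()
    for col in HSV:
        for b in blobs(im,col): print(n,col,cen(b),cv2.contourArea(b),cv2.boundingRect(b))
im=I['top'][0]; cv2.imwrite('pics/crop.png',cv2.resize(im[110:300,190:390],None,fx=3,fy=3,interpolation=2)[:,:,::-1])
E
```

```text
top y [ 30 183 110] top r [  2 168 114] top th [ 18 180 112] top pg [ 19 128 112] top pb [ 18 134 112] top hy [120   4 116] top rim_g [ 63 141  65] top rim_b [138  12 106] 
top yellow [ 13.1 244.2] 2454.5 (0, 189, 32, 104)
top yellow [230.5 255.9] 481.0 (218, 243, 26, 26)
top orange [307.4 152.7] 227.5 (296, 127, 20, 37)
top green [121.1 214.6] 5975.0 (69, 159, 105, 112)
top blue [409.1 209.7] 5562.0 (368, 159, 84, 102)
top blue [ 19.5 367.4] 1174.0 (0, 339, 36, 81)
top blue [ 51.2 347.2] 108.5 (44, 336, 14, 28)
top cork [399.6 188.6] 762.5 (383, 173, 34, 33)
top cork [138.  196.1] 735.0 (120, 179, 35, 35)
top cork [308.8 152.1] 211.5 (301, 142, 16, 21)
scene y [ 29 241 184] scene r [  2 237 187] scene th [ 13 227  91] scene pg [ 15 143 177] scene pb [ 16 144 177] scene hy [108   7 189] scene ys [ 24 230 103] 
scene yellow [329.  212.8] 369.5 (317, 203, 25, 21)
scene red [242.3 201.5] 277.5 (232, 193, 22, 19)
scene orange [196.2 228.4] 493.0 (175, 213, 40, 32)
scene orange [230.9 260.6] 325.5 (220, 251, 23, 20)
scene green [371.6 315.5] 8148.0 (312, 277, 126, 78)
scene green [170.7  29.8] 4852.5 (116, 0, 107, 65)
scene green [541.   82.7] 653.5 (519, 19, 41, 119)
scene blue [206.7 161.4] 3054.5 (161, 133, 92, 60)
scene blue [544.9 291. ] 1949.0 (519, 243, 41, 89)
scene cork [342.9 318.9] 1192.0 (321, 301, 44, 37)
scene cork [194.8 169.6] 283.5 (180, 163, 30, 16)
```

View pics/crop.png

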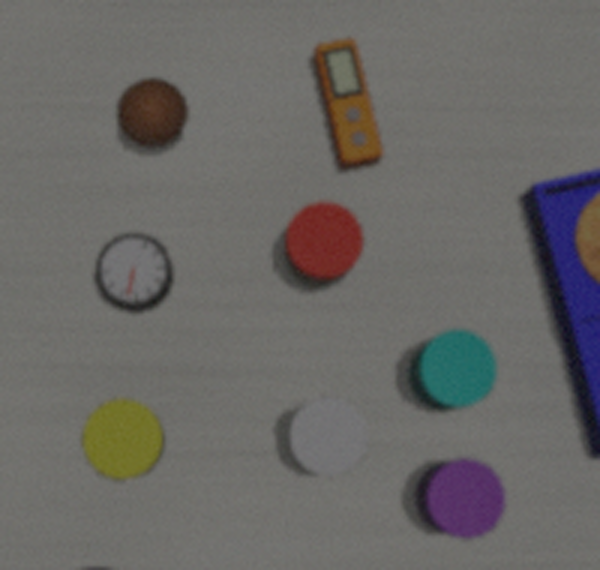

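The crop confirms it: yellow lid at crop (123,440) and red at (323,240) are clearly distinct from purple (465,498), turquoise (457,368) and white (327,437). The hygrometer face is at (134,271) and the thermometer at (348,103), both face up. Now the measurement from two views.

```bash
cat > m.py <<'E'
from h import *
it,ct=grab('top'); is_,cs=grab('scene')
def pick(im,lo,hi,box):
    x,y,w,h=box; m=cv2.inRange(cv2.cvtColor(im,cv2.COLOR_RGB2HSV)[y:y+h,x:x+w],lo,hi)
    m=cv2.morphologyEx(m,cv2.MORPH_CLOSE,np.ones((5,5)))
    c=max(cv2.findContours(m,cv2.RETR_EXTERNAL,cv2.CHAIN_APPROX_NONE)[0],key=cv2.contourArea)[:,0]+[x,y]; return c
O={}
def rep(k,a,b):
    p,e=tri(cen(a),ct,cen(b),cs); O[k]=p; print(k,p,'miss',e,cen(a),cen(b))
rep('yellow',pick(it,(24,100,60),(34,255,255),(205,235,50,40)),pick(is_,(26,100,150),(34,255,255),(310,195,40,35)))
rep('red',pick(it,(0,120,70),(6,255,255),(275,170,45,40)),pick(is_,(0,100,150),(6,255,255),(228,186,32,32)))
rep('hyg',pick(it,(0,0,85),(180,60,255),(223,190,23,22)),pick(is_,(0,0,140),(180,80,255),(271,233,24,17)))
rep('padg',pick(it,(8,90,70),(22,200,255),(115,172,46,48)),pick(is_,(8,90,120),(20,200,255),(318,296,52,46)))
rep('padb',pick(it,(8,90,70),(22,200,255),(378,168,44,44)),pick(is_,(8,90,120),(20,200,255),(175,160,42,24)))
th=pick(it,(8,100,50),(24,255,255),(290,118,36,54)); th2=pick(is_,(8,100,100),(24,255,255),(170,208,50,40))
rep('therm',th,th2); 
b=plane(cv2.boxPoints(cv2.minAreaRect(th)),ct,26); print('therm box',b)
e=b[1]-b[0],b[2]-b[1]; L=max(e,key=np.linalg.norm); print('L',[np.linalg.norm(x) for x in e],'ang',np.degrees(np.arctan2(L[1],L[0])),'cen',b.mean(0))
for k,box,pad in (('green',(55,145,135,140),'padg'),('blue',(355,145,110,130),'padb')):
    m=max([x for x in blobs(it,k)],key=lambda c:cv2.contourArea(c) if (box[0]<cen(c)[0]<box[0]+box[2]) else 0)
    hull=cv2.convexHull(m); q=cv2.approxPolyDP(hull,6,True)[:,0]; q=q if len(q)==4 else cv2.boxPoints(cv2.minAreaRect(m))
    w=plane(q,ct,35); print(k,len(q),q.tolist(),w[:,:2].tolist(),[np.linalg.norm(w[i]-w[i-1]) for i in range(4)])
    c=w.mean(0); d=O[pad]-c; print(' centre',c,'pad dir deg',np.degrees(np.arctan2(d[1],d[0])),'dist',np.linalg.norm(d[:2]))
    for i in range(4):
        e=w[i]-w[i-1]; print('  edge',np.linalg.norm(e),np.degrees(np.arctan2(e[1],e[0])))
print('mush',plane([[240.5,147.5]],ct,30),'white',plane([[299,255.7]],ct,58))
E
python3 m.py
```

```text
yellow [437.9  79.1  57.1] miss 0.9869272272011986 [230.5 255.8] [329.2 210.5]
red [568.4 -53.2  56.7] miss 2.604269793517286 [297.5 189.9] [242.3 199.8]
hyg [551.9  74.5  30.4] miss 2.774314332259195 [234.  200.5] [282.4 239.6]
padg [565.7 280.8   5.8] miss 1.0154622948474126 [137.5 196.1] [342.9 318.8]
padb [ 577.9 -276.    13.2] miss 0.7101478077837176 [399.4 189.4] [194.8 169.6]
therm [675.5 -75.   20.9] miss 2.561757174570208 [305.4 144. ] [194.6 225.2]
therm box [[713.9 -48.7  26. ]
 [722.  -78.5  26. ]
 [632.1 -98.   26. ]
 [624.4 -68.6  26. ]]
L [np.float64(30.952645985413522), np.float64(92.03908744881949)] ang -167.76118223831057 cen [673.1 -73.5  26. ]
green 4 [[120, 159], [173, 192], [123, 270], [68, 236]] [[638.1026666365963, 312.21466089233246], [567.96350033465, 199.28106089029725], [410.78193480437847, 294.811797867732], [478.4964201794622, 411.1900390289703]] [np.float64(187.8038321904691), np.float64(132.94171903112942), np.float64(183.93522297265108), np.float64(134.64451918067726)]
 centre [523.8 304.4  35. ] pad dir deg -29.35424819885274 dist 47.99064523629521
  edge 187.8038321904691 -31.803970381009496
  edge 132.94171903112942 -121.8429906362879
  edge 183.93522297265108 148.70988873735948
  edge 134.64451918067726 59.8070865066106
blue 4 [[426, 159], [451, 245], [392, 260], [368, 172]] [[639.3603760472629, -330.3038531467598], [455.9761558852251, -372.1906842166969], [427.02958631551843, -244.59362855691577], [609.9951129502729, -202.59469308133592]] [np.float64(131.0417805181672), np.float64(188.10709402231535), np.float64(130.83926208481597), np.float64(187.72398492951015)]
 centre [ 533.1 -287.4   35. ] pad dir deg 14.291088119740492 dist 46.203061361161545
  edge 131.0417805181672 -77.05057775453281
  edge 188.10709402231535 -167.1337764180944
  edge 130.83926208481597 102.78173594436804
  edge 187.72398492951015 12.928036079207098
mush [[663.3  63.   30. ]] white [[436.9 -53.2  58. ]]
```

```bash
cat >> h.py <<'E'
def go(*ws):
    "world (x,y,z, tool-y angle deg) -> dx dy dz (cm), yaw(deg)"
    T=pose(); a0=np.degrees(np.arctan2(T[1,1],T[0,1]))
    print('at',T[:3,3],'yang %.1f'%a0,'zaxis',T[:3,2].round(3),'t %.1f'%r.read_state()['time'])
    for w in ws:
        d=T[:3,:3].T@(np.array(w[:3])-T[:3,3])/10
        print(w,'->',d.round(2),'yaw %.1f'%((a0-w[3]+180)%360-180),'dist %.0f'%(10*np.linalg.norm(d)))
E
python3 -c "
from h import *
go((568,-53,200,59),(568,-53,100,59))"
```

```text
at [261.9 594.7 238.4] yang 66.2 zaxis [-0. -0. -1.] t 0.3
(568, -53, 200, 59) -> [-54.1 -46.9   3.9] yaw 7.2 dist 717
(568, -53, 100, 59) -> [-54.1 -46.9  13.9] yaw 7.2 dist 730
```

Careful with the scale: shifts go in shares of 0.75 m and turns go in shares of 90 degrees. That gives: -54.1 cm / 75 = -0.7213, -46.9 cm / 75 = -0.6253, 7.2 degrees / 90 = 0.08.

Emit:
{"api": "drive_tool", "payload": {
  "moves": [
    [-0.7213,-0.6253,0.052,0.08,0.85],
    [-0.7213,-0.6253,0.052,0.08,0.85],
    [-0.7213,-0.6253,0.052,0.08,0.85],
    [-0.7213,-0.6253,0.052,0.08,0.85],
    [-0.7213,-0.6253,0.052,0.08,0.85],
    [-0.7213,-0.6253,0.052,0.08,0.85],
    [-0.7213,-0.6253,0.052,0.08,0.85],
    [-0.7213,-0.6253,0.052,0.08,0.85],
    [-0.7213,-0.6253,0.052,0.08,0.85],
    [-0.7213,-0.6253,0.052,0.08,0.85],
    [-0.7213,-0.6253,0.052,0.08,0.85],
    [-0.7213,-0.6253,0.052,0.08,0.85],
    [-0.7213,-0.6253,0.052,0.08,0.85],
    [-0.7213,-0.6253,0.052,0.08,0.85],
    [-0.7213,-0.6253,0.052,0.08,0.85],
    [-0.7213,-0.6253,0.052,0.08,0.85],
    [-0.7213,-0.6253,0.052,0.08,0.85],
    [-0.7213,-0.6253,0.052,0.08,0.85],
    [-0.7213,-0.6253,0.052,0.08,0.85],
    [-0.7213,-0.6253,0.052,0.08,0.85]
  ]
}}

```text
time: 1.97
position: [567.8, -52.1, 199.5]
orientation: [-0.0, 0.267, 0.964, 0.0]
wrist_force: [-0.4, -0.2, 0.1]
finger_gap: 0.851
grip_force: 0.0
```

```bash
python3 - <<'E'
from h import *
go((568,-53,200,59))
im,c=grab('wrist'); cv2.imwrite('pics/w1.png',im[:,:,::-1])
hsv=cv2.cvtColor(im,cv2.COLOR_RGB2HSV)
for k,lo,hi,z in (('red',(0,130,60),(6,255,255),57),('yellow',(24,120,60),(34,255,255),57),('orange',(8,150,50),(20,255,255),26)):
    m=cv2.inRange(hsv,lo,hi)
    for b in cv2.findContours(m,cv2.RETR_EXTERNAL,cv2.CHAIN_APPROX_NONE)[0]:
        if cv2.contourArea(b)>300: print(k,cen(b[:,0]),cv2.boundingRect(b),plane([cen(b[:,0])],c,z))
E
```

```text
at [567.8 -52.1 199.5] yang 59.0 zaxis [-0.  0. -1.] t 2.0
(568, -53, 200, 59) -> [-0.1 -0.1 -0.1] yaw -0.0 dist 1
red [275.9 198.6] (247, 170, 58, 58) [[568.4 -53.6  57. ]]
orange [510.6 415. ] (478, 411, 66, 9) [[964.6  47.4  26. ]]
orange [ 89.8 362.5] (77, 331, 34, 65) [[ 633.9 -344.    26. ]]
orange [310. 284.] (274, 250, 73, 69) [[674.1 -75.6  26. ]]
```

View pics/w1.png

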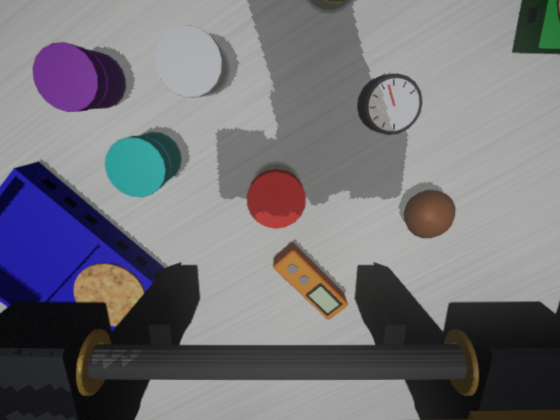

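The wrist view shows the red lid at (276,199), which gives (568.4,-53.6), in agreement with the other views.

To row units: 19.1 cm / 75 = 0.2547, 18.2 cm / 75 = 0.2427.

Emit:
{"api": "drive_tool", "payload": {
  "moves": [
    [-0.0013,-0.0013,0.1067,0,0.85],
    [-0.0013,-0.0013,0.1867,0,0.85],
    [-0.0013,-0.0013,0.2267,0,0.85],
    [-0.0013,-0.0013,0.2427,0,0.85],
    [-0.0013,-0.0013,0.2547,0,0.85],
    [-0.0013,-0.0013,0.2547,0,0.85],
    [-0.0013,-0.0013,0.2547,0,0.85],
    [-0.0013,-0.0013,0.2547,0,0.3],
    [-0.0013,-0.0013,0.2547,0,0.3],
    [-0.0013,-0.0013,0.2547,0,0.3],
    [-0.0013,-0.0013,0.2547,0,0.3],
    [-0.0013,-0.0013,0.2547,0,0.3],
    [-0.0013,-0.0013,0.2547,0,0.3]
  ],
  "grip_force": 25
}}

```text
time: 3.1
position: [569.7, -53.8, 10.3]
orientation: [0.001, 0.267, 0.964, 0.0]
wrist_force: [-1.3, 0.1, 8.9]
finger_gap: 0.572
grip_force: 25.0
```

```bash
python3 -c "
from h import *
print(r.read_state()['wrist_force'])
go((568,-53,120,59),(565.7,280.8,120,59))"
```

```text
[-1.3  0.1  8.9]
at [569.7 -53.8  10.3] yang 59.0 zaxis [ 0.  0. -1.] t 3.1
(568, -53, 120, 59) -> [  0.2  -0.  -11. ] yaw 0.0 dist 110
(565.7, 280.8, 120, 59) -> [ 17.5  28.5 -11. ] yaw 0.0 dist 352
```

To row units: -11 cm / 75 = -0.1467, -9 cm / 75 = -0.12.

Emit:
{"api": "drive_tool", "payload": {
  "moves": [
    [0,0,-0.0267,0,0.3],
    [0,0,-0.0533,0,0.3],
    [0,0,-0.0933,0,0.3],
    [0,0,-0.12,0,0.3],
    [0,0,-0.1467,0,0.3],
    [0,0,-0.1467,0,0.3]
  ]
}}

```text
time: 3.6
position: [571.0, -54.1, 122.8]
orientation: [0.003, 0.267, 0.964, 0.001]
wrist_force: [0.9, 0.8, -0.9]
finger_gap: 0.572
grip_force: 25.0
```

```bash
python3 - <<'E'
from h import *
go((565.7,280.8,120,59))
im,c=grab('scene'); x=cv2.resize(im[60:300,130:420],None,fx=2,fy=2); iw,c=grab('wrist')
cv2.imwrite('pics/s2.png',np.hstack([cv2.resize(x,(400,331)),cv2.resize(iw,(400,331))])[:,:,::-1])
E
```

```text
at [571.  -54.1 122.8] yang 59.0 zaxis [ 0.  0. -1.] t 3.6
(565.7, 280.8, 120, 59) -> [17.7 28.4  0.3] yaw 0.0 dist 335
```

View pics/s2.png

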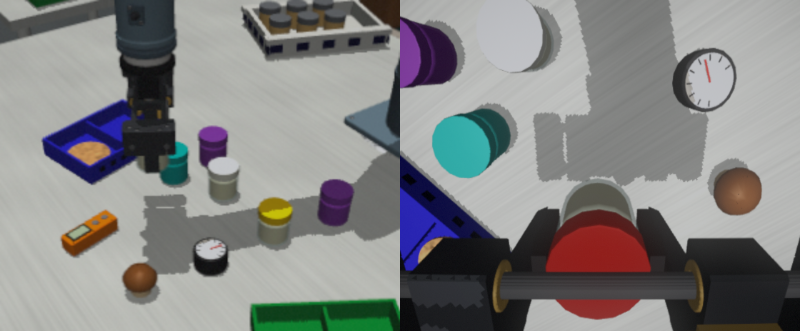

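To row units: 28.4 cm / 75 = 0.3787, 12 cm / 75 = 0.16.

Emit:
{"api": "drive_tool", "payload": {
  "moves": [
    [0.0667,0.16,0,0,0.3],
    [0.156,0.3787,0,0,0.3],
    [0.156,0.3787,0,0,0.3],
    [0.156,0.3787,0,0,0.3],
    [0.156,0.3787,0,0,0.3],
    [0.156,0.3787,0,0,0.3],
    [0.156,0.3787,0,0,0.3],
    [0.156,0.3787,0,0,0.3],
    [0.156,0.3787,0,0,0.3],
    [0.156,0.3787,0,0,0.3],
    [0.156,0.3787,0,0,0.3]
  ]
}}

```text
time: 4.62
position: [613.7, 247.7, 117.4]
orientation: [-0.001, 0.268, 0.964, -0.001]
wrist_force: [0.2, -0.1, -1.1]
finger_gap: 0.573
grip_force: 25.0
```

```bash
cat > pad.py <<'E'
from h import *
import sys
im,c=grab('wrist'); m=cv2.inRange(cv2.cvtColor(im,cv2.COLOR_RGB2HSV),(8,70,60),(22,220,255))
m=cv2.morphologyEx(m,cv2.MORPH_CLOSE,np.ones((7,7)))
for b in cv2.findContours(m,cv2.RETR_EXTERNAL,cv2.CHAIN_APPROX_NONE)[0]:
    if cv2.contourArea(b)>1500:
        P=plane(b[:,0],c,8); (x,y),R_=cv2.minEnclosingCircle(np.float32(P[:,:2])); print('pad',cv2.boundingRect(b),'circle',x,y,R_,'mean',P.mean(0))
cv2.imwrite(f'pics/{sys.argv[1]}.png',im[:,:,::-1])
E
python3 pad.py w3; python3 -c "
from h import *
go((565.7,280.8,123,59))"
```

```text
pad (228, 76, 109, 112) circle 566.5658569335938 279.4814453125 39.77117156982422 mean [565.7 280.1   8. ]
at [614.  247.3 117.8] yang 58.9 zaxis [-0. -0. -1.] t 4.7
(565.7, 280.8, 123, 59) -> [ 5.9  0.4 -0.5] yaw -0.1 dist 59
```

View pics/w3.png

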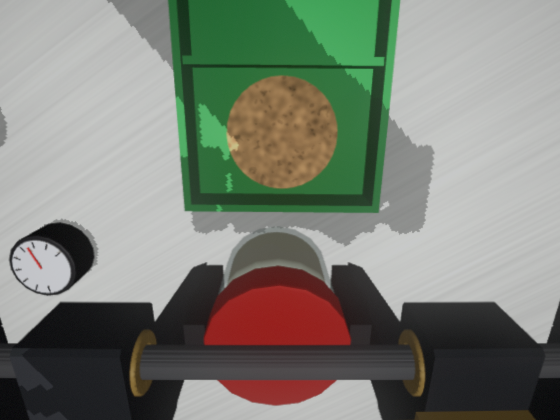

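The wrist view shows the green crate square to the gripper with its pad at (282,132), giving (566,280), and the red jar upright between the fingers.

To row units: 9.4 cm / 75 = 0.1253, 5.8 cm / 75 = 0.0773.

Emit:
{"api": "drive_tool", "payload": {
  "moves": [
    [0.0533,0.0053,0,0,0.3],
    [0.0773,0.0053,0,0,0.3],
    [0.0773,0.0053,0,0,0.3],
    [0.0773,0.0053,0.04,0,0.3],
    [0.0773,0.0053,0.08,0,0.3],
    [0.0773,0.0053,0.1067,0,0.3],
    [0.0773,0.0053,0.12,0,0.3],
    [0.0773,0.0053,0.1253,0,0.3],
    [0.0773,0.0053,0.1253,0,0.3],
    [0.0773,0.0053,0.1253,0,0.3]
  ]
}}

```text
time: 5.5
position: [567.7, 282.9, 25.8]
orientation: [0.001, 0.267, 0.964, 0.0]
wrist_force: [0.1, 0.0, -1.8]
finger_gap: 0.574
grip_force: 25.0
```

To row units: 0.8 cm / 75 = 0.0107, 0.75 cm / 75 = 0.01.

Emit:
{"api": "drive_tool", "payload": {
  "moves": [
    [0,-0.004,0.004,0,0.3],
    [0,-0.004,0.0067,0,0.3],
    [0,-0.004,0.008,0,0.3],
    [0,-0.004,0.0093,0,0.3],
    [0,-0.004,0.01,0,0.3],
    [0,-0.004,0.0107,0,0.3]
  ]
}}

```text
time: 6.0
position: [565.4, 280.6, 18.3]
orientation: [0.0, 0.267, 0.964, 0.0]
wrist_force: [-5.7, -3.5, 16.1]
finger_gap: 0.575
grip_force: 25.0
```

To row units: -15 cm / 75 = -0.2, -13 cm / 75 = -0.1733.

Emit:
{"api": "drive_tool", "payload": {
  "moves": [
    [0,0,-0.0007,0,0.62],
    [0,0,-0.0007,0,0.7],
    [0,0,-0.0007,0,0.75],
    [0,0,-0.0007,0,0.75],
    [0,0,-0.0007,0,0.75],
    [0,0,-0.04,0,0.75],
    [0,0,-0.08,0,0.75],
    [0,0,-0.1333,0,0.75],
    [0,0,-0.1733,0,0.75],
    [0,0,-0.2,0,0.75],
    [0,0,-0.2,0,0.75]
  ]
}}

```text
time: 6.92
position: [567.8, 281.9, 171.7]
orientation: [0.003, 0.267, 0.964, 0.003]
wrist_force: [0.7, -0.4, 0.7]
finger_gap: 0.747
grip_force: 0.0
```

```bash
python3 - <<'E'
from h import *
T=pose()
im,c=grab('wrist'); m=cv2.inRange(cv2.cvtColor(im,cv2.COLOR_RGB2HSV),(0,130,60),(6,255,255))
b=max(cv2.findContours(m,0,1)[0],key=cv2.contourArea); print(cv2.boundingRect(b),plane([cen(b[:,0])],c,65))
cv2.imwrite('pics/w4.png',im[:,:,::-1])
go((673.8,-74.5,150,102),(484,330,150,149))
E
```

```text
(239, 173, 67, 67) [[563.9 280.7  65. ]]
at [566.4 281.4 169.1] yang 59.0 zaxis [ 0.  0. -1.] t 7.0
(673.8, -74.5, 150, 102) -> [-27.5 -25.    1.9] yaw -43.0 dist 372
(484, 330, 150, 149) -> [ 9.6 -0.1  1.9] yaw -90.0 dist 98
```

View pics/w4.png

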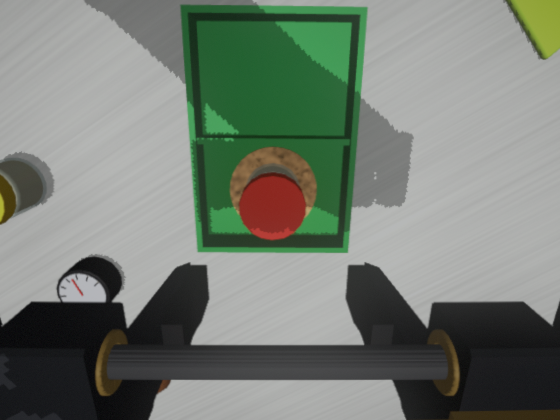

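The red jar stands on the pad: lid at (272,206), which projects to (564,281).

To row units: -27.5 cm / 75 = -0.3667, -25 cm / 75 = -0.3333, -43 degrees / 90 = -0.4778.

Emit:
{"api": "drive_tool", "payload": {
  "moves": [
    [-0.3667,-0.3333,0.0133,-0.4778,0.7],
    [-0.3667,-0.3333,0.0133,-0.4778,0.7],
    [-0.3667,-0.3333,0.0133,-0.4778,0.7],
    [-0.3667,-0.3333,0.0133,-0.4778,0.7],
    [-0.3667,-0.3333,0.0133,-0.4778,0.7],
    [-0.3667,-0.3333,0.0133,-0.4778,0.7],
    [-0.3667,-0.3333,0.0133,-0.4778,0.7],
    [-0.3667,-0.3333,0.0133,-0.4778,0.7],
    [-0.3667,-0.3333,0.0133,-0.4778,0.7],
    [-0.3667,-0.3333,0.0133,-0.4778,0.7],
    [-0.3667,-0.3333,0.0133,-0.4778,0.7],
    [-0.3667,-0.3333,0.0133,-0.4778,0.7]
  ]
}}

```text
time: 7.97
position: [671.2, -74.1, 155.0]
orientation: [-0.001, -0.105, 0.994, 0.001]
wrist_force: [-0.4, 0.5, 0.2]
finger_gap: 0.7
grip_force: 0.0
```

```bash
python3 - <<'E'
from h import *
im,c=grab('wrist'); m=cv2.inRange(cv2.cvtColor(im,cv2.COLOR_RGB2HSV),(8,120,60),(20,255,255))
m=cv2.morphologyEx(m,cv2.MORPH_CLOSE,np.ones((9,9)))
for b in cv2.findContours(m,0,1)[0]:
  if cv2.contourArea(b)>1500:
    q=plane(cv2.boxPoints(cv2.minAreaRect(b)),c,26); e=[q[1]-q[0],q[2]-q[1]]; L=max(e,key=np.linalg.norm)
    print(cv2.boundingRect(b),q.mean(0),[np.linalg.norm(x) for x in e],np.degrees(np.arctan2(L[1],L[0])),plane([cen(b[:,0])],c,26))
go((674,-74.8,4,102))
E
```

```text
(255, 153, 37, 104) [676.  -76.9  26. ] [np.float64(28.55108305185776), np.float64(89.86289561984967)] 12.807128231244524 [[672.9 -77.2  26. ]]
(0, 0, 92, 85) [ 588.1 -265.2   26. ] [np.float64(65.33639434773438), np.float64(56.51173640388465)] 101.10848961759194 [[ 584.7 -266.    26. ]]
at [671.4 -72.9 155.4] yang 102.2 zaxis [-0.  0. -1.] t 8.0
(674, -74.8, 4, 102) -> [-0.2 -0.3 15.1] yaw 0.2 dist 151
```

To row units: 14.9 cm / 75 = 0.1987, 14.6 cm / 75 = 0.1947.

Emit:
{"api": "drive_tool", "payload": {
  "moves": [
    [-0.0027,-0.004,0.08,0,0.7],
    [-0.0027,-0.004,0.1333,0,0.7],
    [-0.0027,-0.004,0.1667,0,0.7],
    [-0.0027,-0.004,0.1867,0,0.7],
    [-0.0027,-0.004,0.1947,0,0.7],
    [-0.0027,-0.004,0.1987,0,0.7],
    [-0.0027,-0.004,0.1987,0,0.7],
    [-0.0027,-0.004,0.1987,0,0.1],
    [-0.0027,-0.004,0.1987,0,0.1],
    [-0.0027,-0.004,0.1987,0,0.1],
    [-0.0027,-0.004,0.1987,0,0.1],
    [-0.0027,-0.004,0.1987,0,0.1],
    [-0.0027,-0.004,0.1987,0,0.1],
    [-0.0027,-0.004,0.1987,0,0.1]
  ]
}}

```text
time: 9.18
position: [675.1, -77.5, 8.4]
orientation: [0.0, -0.105, 0.994, 0.0]
wrist_force: [-1.9, 0.7, 6.1]
finger_gap: 0.335
grip_force: 25.0
```

```bash
python3 -c "
from h import *
go((674,-74.8,120,102),(484,330,120,149))"
```

```text
at [675.1 -77.5   8.4] yang 102.0 zaxis [ 0.  0. -1.] t 9.2
(674, -74.8, 120, 102) -> [  0.1   0.3 -11.2] yaw 0.0 dist 112
(484, 330, 120, 149) -> [ 10.2  43.8 -11.2] yaw -47.0 dist 464
```

To row units: 43.8 cm / 75 = 0.584, 10.2 cm / 75 = 0.136, -47 degrees / 90 = -0.5222.

Emit:
{"api": "drive_tool", "payload": {
  "moves": [
    [0,0,-0.04,0,0.1],
    [0,0,-0.0933,0,0.1],
    [0,0,-0.16,0,0.1],
    [0.136,0.584,-0.16,-0.5222,0.1],
    [0.136,0.584,-0.16,-0.5222,0.1],
    [0.136,0.584,-0.16,-0.5222,0.1],
    [0.136,0.584,-0.16,-0.5222,0.1],
    [0.136,0.584,-0.16,-0.5222,0.1],
    [0.136,0.584,-0.16,-0.5222,0.1],
    [0.136,0.584,-0.16,-0.5222,0.1],
    [0.136,0.584,-0.16,-0.5222,0.1],
    [0.136,0.584,-0.16,-0.5222,0.1],
    [0.136,0.584,-0.16,-0.5222,0.1],
    [0.136,0.584,-0.16,-0.5222,0.1],
    [0.136,0.584,-0.16,-0.5222,0.1],
    [0.136,0.584,-0.16,-0.5222,0.1],
    [0.136,0.584,-0.16,-0.5222,0.1]
  ]
}}

```text
time: 10.6
position: [483.9, 328.3, 127.3]
orientation: [-0.0, -0.493, 0.87, -0.001]
wrist_force: [0.5, -1.0, -1.8]
finger_gap: 0.341
grip_force: 25.0
```

```bash
python3 - <<'E'
from h import *
im,c=grab('wrist'); cv2.imwrite('pics/w5.png',im[:,:,::-1])
go((484,330,60,149))
E
```

```text
at [484.4 327.6 127.3] yang 148.9 zaxis [ 0. -0. -1.] t 10.7
(484, 330, 60, 149) -> [-0.2  0.2  6.7] yaw -0.1 dist 67
```

View pics/w5.png

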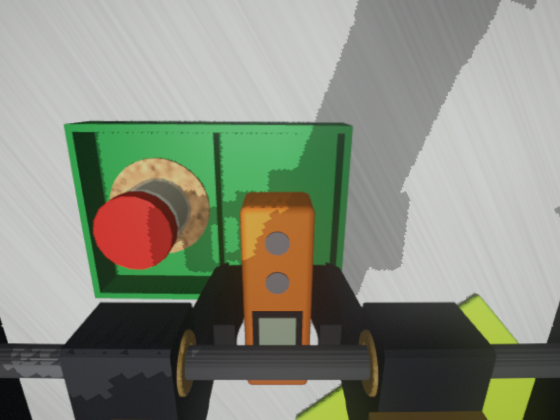

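To row units: 10.8 cm / 75 = 0.144, 10.6 cm / 75 = 0.1413.

Emit:
{"api": "drive_tool", "payload": {
  "moves": [
    [-0.0027,0.0027,0.0533,0,0.1],
    [-0.0027,0.0027,0.0933,0,0.1],
    [-0.0027,0.0027,0.12,0,0.1],
    [-0.0027,0.0027,0.1333,0,0.1],
    [-0.0027,0.0027,0.1413,0,0.1],
    [-0.0027,0.0027,0.144,0,0.1],
    [-0.0027,0.0027,0.144,0,0.1],
    [-0.0027,0.0027,0.144,0,0.1]
  ]
}}

```text
time: 11.32
position: [484.0, 332.5, 20.9]
orientation: [0.001, -0.492, 0.87, 0.0]
wrist_force: [0.2, 0.3, -1.3]
finger_gap: 0.339
grip_force: 25.0
```

To row units: 0.8 cm / 75 = 0.0107, 0.75 cm / 75 = 0.01.

Emit:
{"api": "drive_tool", "payload": {
  "moves": [
    [0,-0.0013,0.004,0,0.1],
    [0,-0.0013,0.0067,0,0.1],
    [0,-0.0013,0.0087,0,0.1],
    [0,-0.0013,0.01,0,0.1],
    [0,-0.0013,0.0107,0,0.1]
  ]
}}

```text
time: 11.73
position: [484.2, 331.7, 13.3]
orientation: [0.0, -0.493, 0.87, -0.0]
wrist_force: [-5.4, -3.5, 20.8]
finger_gap: 0.339
grip_force: 25.0
```

To row units: -14 cm / 75 = -0.1867, -11 cm / 75 = -0.1467.

Emit:
{"api": "drive_tool", "payload": {
  "moves": [
    [0,0,-0.0007,0,0.38],
    [0,0,-0.0007,0,0.43],
    [0,0,-0.0007,0,0.45],
    [0,0,-0.0007,0,0.45],
    [0,0,-0.04,0,0.45],
    [0,0,-0.0933,0,0.45],
    [0,0,-0.1467,0,0.45],
    [0,0,-0.1867,0,0.45],
    [0,0,-0.1867,0,0.45]
  ]
}}

```text
time: 12.48
position: [487.1, 334.1, 158.1]
orientation: [0.005, -0.493, 0.87, 0.001]
wrist_force: [-0.1, 0.3, 0.4]
finger_gap: 0.451
grip_force: 0.0
```

```bash
python3 - <<'E'
from h import *
im,c=grab('scene'); cv2.imwrite('pics/s6.png',im[:,:,::-1])
go((438,79,150,103))
E
```

```text
at [485.8 333.1 155.1] yang 149.0 zaxis [ 0.  0. -1.] t 12.5
(438, 79, 150, 103) -> [24.2 -9.   0.4] yaw 46.0 dist 259
```

View pics/s6.png

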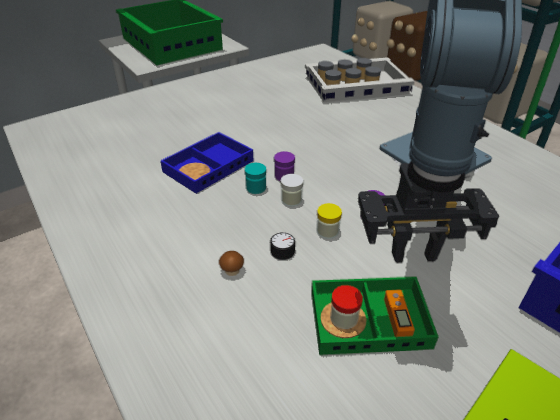

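The green kit is in: red jar at (346,305) on the cork, thermometer at (400,312) flat and face up. Next is the yellow jar.

To row units: 24.2 cm / 75 = 0.3227, -9 cm / 75 = -0.12, 46 degrees / 90 = 0.5111.

Emit:
{"api": "drive_tool", "payload": {
  "moves": [
    [0.3227,-0.12,0,0.5111,0.85],
    [0.3227,-0.12,0,0.5111,0.85],
    [0.3227,-0.12,0,0.5111,0.85],
    [0.3227,-0.12,0,0.5111,0.85],
    [0.3227,-0.12,0,0.5111,0.85],
    [0.3227,-0.12,0,0.5111,0.85],
    [0.3227,-0.12,0,0.5111,0.85],
    [0.3227,-0.12,0,0.5111,0.85],
    [0.3227,-0.12,0,0.5111,0.85],
    [0.3227,-0.12,0,0.5111,0.85]
  ]
}}

```text
time: 13.37
position: [436.6, 79.4, 151.3]
orientation: [-0.0, -0.115, 0.993, 0.0]
wrist_force: [0.2, 0.3, -0.6]
finger_gap: 0.855
grip_force: 0.0
```

```bash
python3 - <<'E'
from h import *
im,c=grab('wrist'); m=cv2.inRange(cv2.cvtColor(im,cv2.COLOR_RGB2HSV),(24,130,50),(34,255,255))
for b in cv2.findContours(m,0,1)[0]:
  if cv2.contourArea(b)>300: print(cv2.boundingRect(b),plane([cen(b[:,0])],c,57))
go((438,79,8,103))
E
```

```text
(242, 185, 68, 64) [[436.8  78.5  57. ]]
at [436.7  79.6 151.4] yang 103.3 zaxis [-0.  0. -1.] t 13.4
(438, 79, 8, 103) -> [-0.1 -0.1 14.3] yaw 0.3 dist 143
```

Emit:
{"api": "drive_tool", "payload": {
  "moves": [
    [-0.0013,-0.0013,0.0667,0,0.85],
    [-0.0013,-0.0013,0.12,0,0.85],
    [-0.0013,-0.0013,0.16,0,0.85],
    [-0.0013,-0.0013,0.1813,0,0.85],
    [-0.0013,-0.0013,0.1907,0,0.85],
    [-0.0013,-0.0013,0.1907,0,0.85],
    [-0.0013,-0.0013,0.1907,0,0.85],
    [-0.0013,-0.0013,0.1907,0,0.3],
    [-0.0013,-0.0013,0.1907,0,0.3],
    [-0.0013,-0.0013,0.1907,0,0.3],
    [-0.0013,-0.0013,0.1907,0,0.3],
    [-0.0013,-0.0013,0.1907,0,0.3],
    [-0.0013,-0.0013,0.1907,0,0.3]
  ]
}}

```text
time: 14.5
position: [438.4, 77.6, 9.5]
orientation: [0.001, -0.114, 0.994, 0.0]
wrist_force: [-1.9, 1.1, 8.5]
finger_gap: 0.578
grip_force: 25.0
```

```bash
python3 -c "
from h import *
go((510,-292,120,103),(578,-276,120,103))"
```

```text
at [438.4  77.6   9.5] yang 103.1 zaxis [ 0.  0. -1.] t 14.5
(510, -292, 120, 103) -> [  1.4 -37.6 -11.1] yaw 0.1 dist 392
(578, -276, 120, 103) -> [ -5.6 -37.6 -11.1] yaw 0.1 dist 396
```

To row units: -37.6 cm / 75 = -0.5013, -11.6 cm / 75 = -0.1547.

Emit:
{"api": "drive_tool", "payload": {
  "moves": [
    [0,0,-0.0267,0,0.3],
    [0,0,-0.0667,0,0.3],
    [0,0,-0.1067,0,0.3],
    [0,0,-0.1533,0,0.3],
    [-0.0533,-0.16,-0.1533,0,0.3],
    [-0.1547,-0.5013,-0.1533,0,0.3],
    [-0.1547,-0.5013,-0.1533,0,0.3],
    [-0.1547,-0.5013,-0.1533,0,0.3],
    [-0.1547,-0.5013,-0.1533,0,0.3],
    [-0.1547,-0.5013,-0.1533,0,0.3],
    [-0.1547,-0.5013,-0.1533,0,0.3],
    [-0.1547,-0.5013,-0.1533,0,0.3],
    [-0.1547,-0.5013,-0.1533,0,0.3],
    [-0.1547,-0.5013,-0.1533,0,0.3],
    [-0.1547,-0.5013,-0.1533,0,0.3],
    [-0.1547,-0.5013,-0.1533,0,0.3]
  ]
}}

```text
time: 15.83
position: [634.8, -264.1, 123.0]
orientation: [-0.001, -0.112, 0.994, 0.0]
wrist_force: [0.3, 0.7, -1.7]
finger_gap: 0.574
grip_force: 25.0
```

```bash
python3 pad.py w7; python3 -c "
from h import *
go((578,-276,17.5,103))"
```

```text
pad (220, 78, 107, 109) circle 580.7512817382812 -280.3077697753906 39.52549743652344 mean [ 580.2 -280.8    8. ]
at [ 634.7 -262.2  123. ] yang 103.0 zaxis [-0.  0. -1.] t 15.9
(578, -276, 17.5, 103) -> [ 5.8 -0.1 10.6] yaw 0.0 dist 121
```

View pics/w7.png

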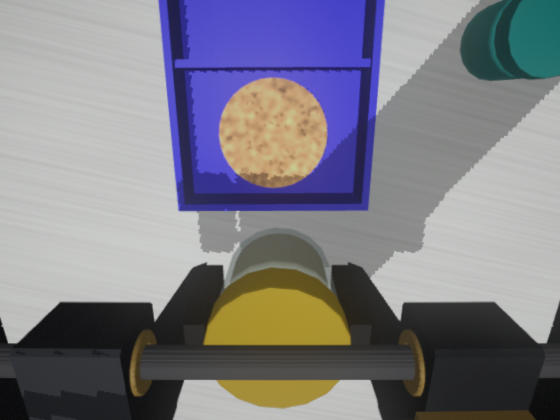

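The wrist view shows the blue pad at (273,132), giving (580.5,-280.5), and the yellow jar upright in the grip.

Emit:
{"api": "drive_tool", "payload": {
  "moves": [
    [0.0533,-0.0053,0,0,0.3],
    [0.076,-0.0053,0,0,0.3],
    [0.076,-0.0053,0,0,0.3],
    [0.076,-0.0053,0.04,0,0.3],
    [0.076,-0.0053,0.08,0,0.3],
    [0.076,-0.0053,0.1093,0,0.3],
    [0.076,-0.0053,0.1253,0,0.3],
    [0.076,-0.0053,0.1307,0,0.3],
    [0.076,-0.0053,0.1307,0,0.3],
    [0.076,-0.0053,0.1307,0,0.3]
  ]
}}

```text
time: 16.72
position: [582.0, -279.6, 26.9]
orientation: [0.001, -0.114, 0.994, -0.0]
wrist_force: [-0.8, -0.2, -1.8]
finger_gap: 0.578
grip_force: 25.0
```

To row units: 0.95 cm / 75 = 0.0127, 0.9 cm / 75 = 0.012.

Emit:
{"api": "drive_tool", "payload": {
  "moves": [
    [0.0013,0,0.004,0,0.3],
    [0.002,0,0.008,0,0.3],
    [0.002,0,0.01,0,0.3],
    [0.002,0,0.0113,0,0.3],
    [0.002,0,0.012,0,0.3],
    [0.002,0,0.0127,0,0.3]
  ]
}}

```text
time: 17.22
position: [580.3, -280.2, 17.5]
orientation: [0.001, -0.114, 0.994, -0.0]
wrist_force: [-2.6, 3.3, 11.5]
finger_gap: 0.575
grip_force: 25.0
```

Emit:
{"api": "drive_tool", "payload": {
  "moves": [
    [0,0,-0.0007,0,0.62],
    [0,0,-0.0007,0,0.7],
    [0,0,-0.0007,0,0.75],
    [0,0,-0.0007,0,0.75],
    [0,0,-0.0007,0,0.75],
    [0,0,-0.04,0,0.75],
    [0,0,-0.08,0,0.75],
    [0,0,-0.1333,0,0.75],
    [0,0,-0.1733,0,0.75],
    [0,0,-0.1733,0,0.75]
  ]
}}

```text
time: 18.05
position: [583.2, -282.2, 153.1]
orientation: [0.005, -0.113, 0.994, -0.003]
wrist_force: [0.6, -0.5, 0.0]
finger_gap: 0.751
grip_force: 0.0
```

```bash
python3 - <<'E'
from h import *
im,c=grab('wrist'); hsv=cv2.cvtColor(im,cv2.COLOR_RGB2HSV); m=cv2.inRange(hsv,(22,150,60),(34,255,255))
b=max(cv2.findContours(m,0,1)[0],key=cv2.contourArea); print(cv2.boundingRect(b),plane([cen(b[:,0])],c,65))
cv2.imwrite('pics/w8.png',im[:,:,::-1])
go((552,74.5,140,103))
E
```

```text
(247, 179, 72, 69) [[ 579.1 -280.1   65. ]]
at [ 581.7 -281.4  150. ] yang 103.0 zaxis [ 0. -0. -1.] t 18.1
(552, 74.5, 140, 103) -> [-5.1 35.4  0.9] yaw 0.0 dist 357
```

View pics/w8.png

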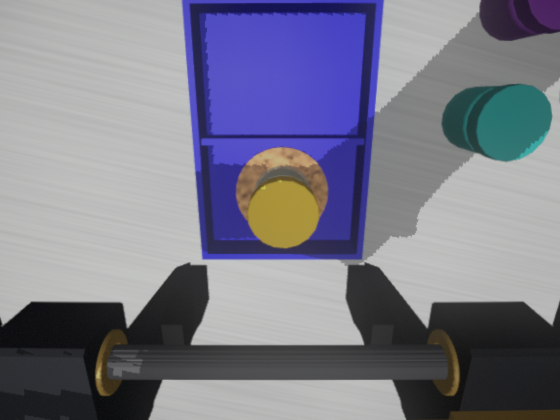

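The yellow jar stands on the pad with its lid at (284,213). Now the hygrometer.

To row units: 35.4 cm / 75 = 0.472, -5.1 cm / 75 = -0.068.

Emit:
{"api": "drive_tool", "payload": {
  "moves": [
    [-0.068,0.472,0,0,0.85],
    [-0.068,0.472,0,0,0.85],
    [-0.068,0.472,0,0,0.85],
    [-0.068,0.472,0,0,0.85],
    [-0.068,0.472,0,0,0.85],
    [-0.068,0.472,0,0,0.85],
    [-0.068,0.472,0,0,0.85],
    [-0.068,0.472,0,0,0.85],
    [-0.068,0.472,0,0,0.85],
    [-0.068,0.472,0,0,0.85],
    [-0.068,0.472,0,0,0.85]
  ]
}}

```text
time: 19.02
position: [548.2, 77.8, 145.0]
orientation: [-0.001, -0.115, 0.993, 0.0]
wrist_force: [-0.2, -0.7, -0.7]
finger_gap: 0.848
grip_force: 0.0
```

```bash
python3 - <<'E'
from h import *
im,c=grab('wrist'); hsv=cv2.cvtColor(im,cv2.COLOR_RGB2HSV)
x,y=cv2.projectPoints(np.array([[552,74.5,30.]]),*(lambda W:(cv2.Rodrigues(W[:3,:3])[0],W[:3,3]))(np.linalg.inv(c[2])),c[0],c[1])[0].ravel()
print('expect',x,y)
x,y=int(x),int(y); m=cv2.inRange(hsv[y-60:y+60,x-60:x+60],(0,0,0),(180,255,55))
b=max(cv2.findContours(m,0,1)[0],key=cv2.contourArea)[:,0]+[x-60,y-60]
f=cv2.inRange(hsv[y-60:y+60,x-60:x+60],(0,0,0),(180,255,55)); 
print(cv2.boundingRect(b),plane([cen(b)],c,15))
go((552,74.5,3.5,103))
E
```

```text
expect 272.6521781679322 210.87605134943894
(240, 176, 64, 66) [[540.3  71.2  15. ]]
at [548.6  75.6 145.2] yang 103.1 zaxis [-0. -0. -1.] t 19.1
(552, 74.5, 3.5, 103) -> [-0.3 -0.2 14.2] yaw 0.1 dist 142
```

To row units: 14 cm / 75 = 0.1867, 13.8 cm / 75 = 0.184.

Emit:
{"api": "drive_tool", "payload": {
  "moves": [
    [-0.004,-0.0027,0.0667,0,0.85],
    [-0.004,-0.0027,0.12,0,0.85],
    [-0.004,-0.0027,0.16,0,0.85],
    [-0.004,-0.0027,0.1787,0,0.85],
    [-0.004,-0.0027,0.184,0,0.85],
    [-0.004,-0.0027,0.1867,0,0.85],
    [-0.004,-0.0027,0.1867,0,0.85],
    [-0.004,-0.0027,0.1867,0,0.3],
    [-0.004,-0.0027,0.1867,0,0.3],
    [-0.004,-0.0027,0.1867,0,0.3],
    [-0.004,-0.0027,0.1867,0,0.3],
    [-0.004,-0.0027,0.1867,0,0.3],
    [-0.004,-0.0027,0.1867,0,0.3]
  ]
}}

```text
time: 20.15
position: [553.3, 75.0, 7.2]
orientation: [0.001, -0.114, 0.994, 0.0]
wrist_force: [-1.3, -0.3, 5.9]
finger_gap: 0.581
grip_force: 25.0
```

```bash
python3 -c "
from h import *
go((486.5,-300,130,103))"
```

```text
at [553.3  75.    7.2] yang 103.0 zaxis [ 0.  0. -1.] t 20.1
(486.5, -300, 130, 103) -> [ 14.9 -35.  -12.3] yaw 0.0 dist 400
```

To row units: -35 cm / 75 = -0.4667, 14.9 cm / 75 = 0.1987.

Emit:
{"api": "drive_tool", "payload": {
  "moves": [
    [0,0,-0.0267,0,0.3],
    [0,0,-0.0667,0,0.3],
    [0,0,-0.1067,0,0.3],
    [0,0,-0.16,0,0.3],
    [0.1987,-0.4667,-0.16,0,0.3],
    [0.1987,-0.4667,-0.16,0,0.3],
    [0.1987,-0.4667,-0.16,0,0.3],
    [0.1987,-0.4667,-0.16,0,0.3],
    [0.1987,-0.4667,-0.16,0,0.3],
    [0.1987,-0.4667,-0.16,0,0.3],
    [0.1987,-0.4667,-0.16,0,0.3],
    [0.1987,-0.4667,-0.16,0,0.3],
    [0.1987,-0.4667,-0.16,0,0.3],
    [0.1987,-0.4667,-0.16,0,0.3],
    [0.1987,-0.4667,-0.16,0,0.3],
    [0.1987,-0.4667,-0.16,0,0.3]
  ]
}}

```text
time: 21.48
position: [486.3, -299.0, 126.0]
orientation: [-0.0, -0.113, 0.994, 0.0]
wrist_force: [1.0, 1.6, -1.2]
finger_gap: 0.584
grip_force: 25.0
```

```bash
python3 -c "
from h import *
go((487,-300.5,12.2,103))"
```

```text
at [ 486.3 -299.   126. ] yang 103.0 zaxis [-0.  0. -1.] t 21.5
(487, -300.5, 12.2, 103) -> [-0.  -0.2 11.4] yaw 0.0 dist 114
```

To row units: 10.6 cm / 75 = 0.1413, 10.2 cm / 75 = 0.136.

Emit:
{"api": "drive_tool", "payload": {
  "moves": [
    [0,0,0.0533,0,0.3],
    [0,0,0.0933,0,0.3],
    [0,0,0.12,0,0.3],
    [0,0,0.136,0,0.3],
    [0,0,0.1413,0,0.3],
    [0,0,0.1413,0,0.3],
    [0,0,0.1413,0,0.3]
  ]
}}

```text
time: 22.07
position: [487.5, -299.3, 21.2]
orientation: [0.001, -0.114, 0.993, -0.0]
wrist_force: [-0.2, 0.4, -0.2]
finger_gap: 0.58
grip_force: 25.0
```

To row units: 0.9 cm / 75 = 0.012, 0.85 cm / 75 = 0.0113.

Emit:
{"api": "drive_tool", "payload": {
  "moves": [
    [0,0,0.004,0,0.3],
    [0,0,0.008,0,0.3],
    [0,0,0.01,0,0.3],
    [0,0,0.0113,0,0.3],
    [0,0,0.012,0,0.3],
    [0,0,0.012,0,0.3]
  ]
}}

```text
time: 22.57
position: [486.6, -299.8, 12.2]
orientation: [0.0, -0.113, 0.994, -0.0]
wrist_force: [-1.9, 1.4, 7.5]
finger_gap: 0.583
grip_force: 25.0
```

To row units: -24 cm / 75 = -0.32, -15 cm / 75 = -0.2.

Emit:
{"api": "drive_tool", "payload": {
  "moves": [
    [0,0,-0.0007,0,0.62],
    [0,0,-0.0007,0,0.7],
    [0,0,-0.0007,0,0.75],
    [0,0,-0.0007,0,0.75],
    [0,0,-0.0007,0,0.75],
    [0,0,-0.04,0,0.75],
    [0,0,-0.0933,0,0.75],
    [0,0,-0.1467,0,0.75],
    [0,0,-0.2,0,0.75],
    [0.1067,0.1867,-0.32,0,0.75],
    [0.1067,0.1867,-0.32,0,0.75],
    [0.1067,0.1867,-0.32,0,0.75],
    [0.1067,0.1867,-0.32,0,0.75],
    [0.1067,0.1867,-0.32,0,0.75]
  ]
}}

```text
time: 23.73
position: [374.6, -178.8, 252.8]
orientation: [0.0, -0.114, 0.993, 0.0]
wrist_force: [0.3, -0.2, 0.5]
finger_gap: 0.749
grip_force: 0.0
```

```bash
python3 - <<'E'
from h import *
im,c=grab('scene'); im2,c2=grab('top'); cv2.imwrite('pics/s9.png',np.hstack([cv2.resize(im,(400,300)),cv2.resize(im2,(400,300))])[:,:,::-1])
E
```

```text
(no output)
```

View pics/s9.png

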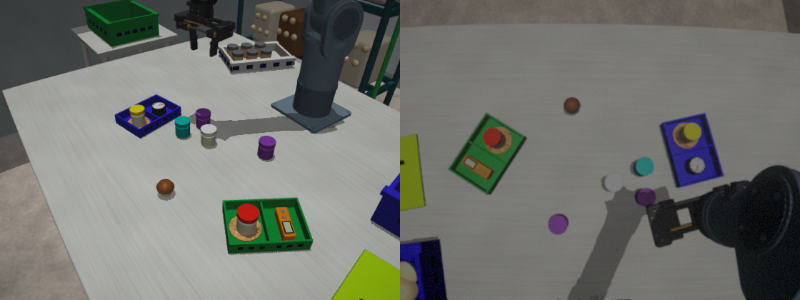

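Both kits are in place: yellow jar and hygrometer in the blue crate, red jar and thermometer in the green crate. The white jar and mushroom haven't moved. Handing in.

```bash
python3 -c "
from station import ticket
print(ticket.finish_job())"
```

```text
the job is handed in; nothing more can be done
None
```

I made up both grow kits and handed the job in at about 24 s of the 115 s allowed. No verdict came back, but the last pictures show everything in place and the white jar and mushroom where they started.

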